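# Ready the herb corner for the grow lamp

### The arm

A 6-joint arm with a two-finger parallel gripper is mounted at the origin on the work surface. World frame = base frame: x ahead of the robot, y to its left, z up, the work surface at z = 0. Lengths are in mm, angles in rad, forces in N, time in s.
With the tool pointing down it reaches from about 300 to 775 mm from the base axis. Payload 14.6 kg.
Tool frame: the origin (TCP) lies midway between the tips of the shut fingers; the grasp point (between the pads) lies 19 mm behind it (manip.grasp_offset is the distance from the TCP to the grasp point, in mm); z points along the fingers, y is the line along which they close (so a half turn about z gives the same grasp; the last joint's range is limited). The gripper opens to 94 mm and grips with 3 to 60 N. Pads are 16 mm wide; open, the fingers measure 119 mm over their backs; the gripper's body (75 mm by 177 mm) begins 78 mm behind the grasp point.
Start: joints at [1.278, 0.3, 1.521, -0, 1.321, -0.067], TCP at [123.135, 536.029, 205.446] pointing down, gripper open.
Joint ranges: [-3.03, 3.03], [-0.79, 2.21], [0.23, 2.52], [-1.04, 4.18], [0, 3.07], [-2.55, 2.55]. Speed limits (rad/s): [2.22, 2.22, 2.57, 3.14, 3.14, 3.14].

### API

Orientations are given as [roll, pitch, yaw] about the fixed x, y, z axes, in that order (R = Rz(yaw) Ry(pitch) Rx(roll)).
In Python, from cell import manip, viewer gives the robot as it stands. The module is installed in compiled form; this text tells all that it offers.
- The arm moves only by the tool move_arm, never from a script. Its argument "moves" is a list of rows, each a list of 4 numbers: the shift along the tool's x, y, z in m, then the turn about the tool's z in rad. A call has 1 to 12 rows; each row is the pose to reach, as a shift and turn from the pose commanded when the call began, along the tool's axes at that moment; what a row does not reach only later rows make up. A row lasts 1/10 s, in which the tool goes at most 50 mm and 8.59 degrees, less where a joint would pass 70% of its speed; a pose out of reach is approached as far as the arm can. A call with a gripper value outside its range is refused whole. "jaw" is the finger opening in m, from 0 to 0.094, set as the call begins (left out, the last holds). The fingers move at their own pace and stop on an object; "squeeze" is the grip in N (left out, the last holds). Time passes only in rows, so rows that repeat a pose let the fingers close. It gives the time, the measured TCP pose, the force, the opening and the grip force at its end, in the units of the state.
- manip.read_state(): the state, without advancing time (a new reading comes with each control period).
- viewer.camera(name): name is "scene" or "side" or "wrist"; returns a dict with "frame" (400x640x3 uint8, blue, green, red), "z_map" (400x640 float32, mm along the optical axis (not along the pixel's ray), 0 where there is no reading), "fx", "fy", "cx", "cy" (pixels), "origin" and "orientation" of the camera in the world. Camera axes: x right, y down, z forward; pixel columns grow to the right and rows downward; lengths in mm; the calibration is good to about 2 mm. The wrist camera is an equidistant fisheye: a pixel r from the principal point sees the ray r / f radians off the axis. A picture is of the moment at which its call begins.
- manip.sign_off(): hands the job in; it is judged then, once.
The state is a dict: "clock": time; "joints": joint angles; "qd": joint speeds; "effort": joint torques, N m; "eef_pos": TCP position; "eef_rot": TCP orientation; "wrist_force": force on the tool from outside, world axes, zero at the start; "moment": the same for the moment, N m; "finger_gap": finger opening in mm; "finger_force": force on a finger pad.
Only numpy, scipy, OpenCV 4.12 (cv2) and the standard library are available. Lean on these libraries where they do the work, as an engineer would, in place of code of your own. Each camera call takes 0.05 s, during which the arm holds its last target. There are 200 camera calls.

### The job

Get the herb corner ready for the grow lamp: lift the mint pail off its steel stand and set it down upright, wholly on the cork mat; spread all the terracotta chunks in the black tray into one even layer, each lying on the tray floor, with a clear finger's width (about 20 mm) of bare tray between any two and at least one in each quarter of the tray. When both are done, and only then, throw the red toggle right over to switch the lamp on; never tip the pail over, and leave the cloche, the basil pot and the scoop where they are.

Things in the scene. Friction and masses are not known exactly. Their poses are not given: they have to be found in the camera images.
- pail: small zinc pail planted with mint, solid: 84 mm across at the rim, 68 mm at the foot, 85 mm tall, leaves to 110 mm. Its hoop handle is rigid and upright: two side wires at y = +-43 mm rising to a straight 10 mm round steel bar that runs along the pail's y from -26 to +26 mm, bar axis 158 mm above the foot. About 0.35 kg. Origin: centre of the foot (underside), z up
- stand: fixed galvanised steel stand with slots, 130 x 130 mm top, top surface 80 mm above the table, four legs. Origin: on the table under its centre. The pail starts on it
- mat: fixed round cork mat, 130 mm across, 5 mm thick, on the table. Origin: centre of its underside
- tray: fixed black plastic tray, outside 250 x 250 mm, 28 mm tall, walls 5 mm, inner floor 240 x 240 mm at 4 mm above the table. Thin grey lines along its x and y axes mark its four quarters. Origin: centre of its underside, x and y along its sides, z up
- lamp (a joint): toggle switch of the grow lamp: a red lever 80 mm long on a grey block. 0 = off, leaning to the block's -x; 1.0 rad = fully on, leaning to the block's +x. It stays where it is left; on means thrown across to within about 0.2 rad of the far stop
- lamp_tip (a point): free end of the red toggle lever
- lamp_base: grey block of the toggle switch, fixed on the table. Origin: centre of its underside; the lever swings in its x-z plane, towards +x for on
- cloche: bystander: clear glass cloche, 110 mm across, 138 mm tall with its knob. Origin: centre of its underside
- basil: bystander: terracotta pot of basil, 90 mm across, about 120 mm tall. Origin: centre of its underside
- scoop: bystander: aluminium scoop 180 mm long and 55 mm wide lying along its y axis, handle to -y. Origin: on its underside, near the root of the handle
- chunk0: terracotta chunk, a rounded block 28 (x) x 30 (y) x 24 (z) mm, 35 g, origin at its centre. Always there. At the start five chunks lie in a row (34 mm apart, along y) on the tray floor and two to four more lie on top of them, bridging neighbours
- chunk1: terracotta chunk, a rounded block 28 (x) x 30 (y) x 24 (z) mm, 35 g, origin at its centre. Always there. At the start five chunks lie in a row (34 mm apart, along y) on the tray floor and two to four more lie on top of them, bridging neighbours
- chunk2: terracotta chunk, a rounded block 28 (x) x 30 (y) x 24 (z) mm, 35 g, origin at its centre. Always there. At the start five chunks lie in a row (34 mm apart, along y) on the tray floor and two to four more lie on top of them, bridging neighbours
- chunk3: terracotta chunk, a rounded block 28 (x) x 30 (y) x 24 (z) mm, 35 g, origin at its centre. Always there. At the start five chunks lie in a row (34 mm apart, along y) on the tray floor and two to four more lie on top of them, bridging neighbours
- chunk4: terracotta chunk, a rounded block 28 (x) x 30 (y) x 24 (z) mm, 35 g, origin at its centre. Always there. At the start five chunks lie in a row (34 mm apart, along y) on the tray floor and two to four more lie on top of them, bridging neighbours
- chunk5: terracotta chunk, a rounded block 28 (x) x 30 (y) x 24 (z) mm, 35 g, origin at its centre. May be absent. At the start five chunks lie in a row (34 mm apart, along y) on the tray floor and two to four more lie on top of them, bridging neighbours
- chunk6: terracotta chunk, a rounded block 28 (x) x 30 (y) x 24 (z) mm, 35 g, origin at its centre. May be absent. At the start five chunks lie in a row (34 mm apart, along y) on the tray floor and two to four more lie on top of them, bridging neighbours
- chunk7: terracotta chunk, a rounded block 28 (x) x 30 (y) x 24 (z) mm, 35 g, origin at its centre. May be absent. At the start five chunks lie in a row (34 mm apart, along y) on the tray floor and two to four more lie on top of them, bridging neighbours
- chunk8: terracotta chunk, a rounded block 28 (x) x 30 (y) x 24 (z) mm, 35 g, origin at its centre. May be absent. At the start five chunks lie in a row (34 mm apart, along y) on the tray floor and two to four more lie on top of them, bridging neighbours
Mind the look-alikes: they are no part of the job. What is shaped like the chunk5 but blue is not meant. Leave any turquoise look-alike of the chunk3 alone.

How it is judged (in metres and radians):
On the way, in this order (a step that is already met when the one before it is completed fails the run):
1. the pail is lifted clear of the stand (z of pail in the frame of stand above 0.095 m), for 0.2 s.
2. the pail stands released on the mat and the chunks lie spread in the tray, the lamp still off (horizontal distance between pail and mat below 0.033 m and z of pail in the frame of mat below 0.011 m and angle between pail's own z axis and vertical below 0.1 rad and linear speed of each of pail, chunk0, chunk1, chunk2, chunk3, chunk4, chunk5, chunk6, chunk7, chunk8 below 0.03 m/s and contact force between pail and the fingers below 0.1 N and x of chunk0 in the frame of tray between -0.12 and 0.12 m and y of chunk0 in the frame of tray between -0.12 and 0.12 m and z of each of chunk0, chunk1, chunk2, chunk3, chunk4, chunk5, chunk6, chunk7, chunk8 in the frame of tray below 0.023 m and x of chunk1 in the frame of tray between -0.12 and 0.12 m and y of chunk1 in the frame of tray between -0.12 and 0.12 m and x of chunk2 in the frame of tray between -0.12 and 0.12 m and y of chunk2 in the frame of tray between -0.12 and 0.12 m and x of chunk3 in the frame of tray between -0.12 and 0.12 m and y of chunk3 in the frame of tray between -0.12 and 0.12 m and x of chunk4 in the frame of tray between -0.12 and 0.12 m and y of chunk4 in the frame of tray between -0.12 and 0.12 m and x of chunk5 in the frame of tray between -0.12 and 0.12 m and y of chunk5 in the frame of tray between -0.12 and 0.12 m and x of chunk6 in the frame of tray between -0.12 and 0.12 m and y of chunk6 in the frame of tray between -0.12 and 0.12 m and x of chunk7 in the frame of tray between -0.12 and 0.12 m and y of chunk7 in the frame of tray between -0.12 and 0.12 m and x of chunk8 in the frame of tray between -0.12 and 0.12 m and y of chunk8 in the frame of tray between -0.12 and 0.12 m and horizontal distance between chunk0 and chunk1 above 0.044 m and horizontal distance between each of chunk0, chunk1 and chunk2 above 0.044 m and horizontal distance between each of chunk0, chunk1, chunk2 and chunk3 above 0.044 m and horizontal distance between each of chunk0, chunk1, chunk2, chunk3 and chunk4 above 0.044 m and horizontal distance between each of chunk0, chunk1, chunk2, chunk3, chunk4 and chunk5 above 0.044 m and horizontal distance between each of chunk0, chunk1, chunk2, chunk3, chunk4, chunk5 and chunk6 above 0.044 m and horizontal distance between each of chunk0, chunk1, chunk2, chunk3, chunk4, chunk5, chunk6 and chunk7 above 0.044 m and horizontal distance between each of chunk0, chunk1, chunk2, chunk3, chunk4, chunk5, chunk6, chunk7 and chunk8 above 0.044 m and ((x of chunk0 in the frame of tray below 0 m and y of chunk0 in the frame of tray below 0 m) or (x of chunk1 in the frame of tray below 0 m and y of chunk1 in the frame of tray below 0 m) or (x of chunk2 in the frame of tray below 0 m and y of chunk2 in the frame of tray below 0 m) or (x of chunk3 in the frame of tray below 0 m and y of chunk3 in the frame of tray below 0 m) or (x of chunk4 in the frame of tray below 0 m and y of chunk4 in the frame of tray below 0 m) or (x of chunk5 in the frame of tray below 0 m and y of chunk5 in the frame of tray below 0 m) or (x of chunk6 in the frame of tray below 0 m and y of chunk6 in the frame of tray below 0 m) or (x of chunk7 in the frame of tray below 0 m and y of chunk7 in the frame of tray below 0 m) or (x of chunk8 in the frame of tray below 0 m and y of chunk8 in the frame of tray below 0 m)) and ((x of chunk0 in the frame of tray below 0 m and y of chunk0 in the frame of tray above 0 m) or (x of chunk1 in the frame of tray below 0 m and y of chunk1 in the frame of tray above 0 m) or (x of chunk2 in the frame of tray below 0 m and y of chunk2 in the frame of tray above 0 m) or (x of chunk3 in the frame of tray below 0 m and y of chunk3 in the frame of tray above 0 m) or (x of chunk4 in the frame of tray below 0 m and y of chunk4 in the frame of tray above 0 m) or (x of chunk5 in the frame of tray below 0 m and y of chunk5 in the frame of tray above 0 m) or (x of chunk6 in the frame of tray below 0 m and y of chunk6 in the frame of tray above 0 m) or (x of chunk7 in the frame of tray below 0 m and y of chunk7 in the frame of tray above 0 m) or (x of chunk8 in the frame of tray below 0 m and y of chunk8 in the frame of tray above 0 m)) and ((x of chunk0 in the frame of tray above 0 m and y of chunk0 in the frame of tray below 0 m) or (x of chunk1 in the frame of tray above 0 m and y of chunk1 in the frame of tray below 0 m) or (x of chunk2 in the frame of tray above 0 m and y of chunk2 in the frame of tray below 0 m) or (x of chunk3 in the frame of tray above 0 m and y of chunk3 in the frame of tray below 0 m) or (x of chunk4 in the frame of tray above 0 m and y of chunk4 in the frame of tray below 0 m) or (x of chunk5 in the frame of tray above 0 m and y of chunk5 in the frame of tray below 0 m) or (x of chunk6 in the frame of tray above 0 m and y of chunk6 in the frame of tray below 0 m) or (x of chunk7 in the frame of tray above 0 m and y of chunk7 in the frame of tray below 0 m) or (x of chunk8 in the frame of tray above 0 m and y of chunk8 in the frame of tray below 0 m)) and ((x of chunk0 in the frame of tray above 0 m and y of chunk0 in the frame of tray above 0 m) or (x of chunk1 in the frame of tray above 0 m and y of chunk1 in the frame of tray above 0 m) or (x of chunk2 in the frame of tray above 0 m and y of chunk2 in the frame of tray above 0 m) or (x of chunk3 in the frame of tray above 0 m and y of chunk3 in the frame of tray above 0 m) or (x of chunk4 in the frame of tray above 0 m and y of chunk4 in the frame of tray above 0 m) or (x of chunk5 in the frame of tray above 0 m and y of chunk5 in the frame of tray above 0 m) or (x of chunk6 in the frame of tray above 0 m and y of chunk6 in the frame of tray above 0 m) or (x of chunk7 in the frame of tray above 0 m and y of chunk7 in the frame of tray above 0 m) or (x of chunk8 in the frame of tray above 0 m and y of chunk8 in the frame of tray above 0 m)) and value of joint lamp below 0.5 rad), for 0.2 s.
3. the lamp is switched on (value of joint lamp above 0.8 rad), for 0.2 s.
At the end, for the whole second after the job is handed in: Pail upright (0.1 rad), at rest, released, centre within 33 mm of the mat's; every chunk present at rest on the tray floor (centre under 23 mm above the tray's underside), centres at least 44 mm apart, at least one in each quarter; toggle beyond 0.8 rad (horizontal distance between pail and mat below 0.033 m and z of pail in the frame of mat below 0.011 m and angle between pail's own z axis and vertical below 0.1 rad and linear speed of each of pail, chunk0, chunk1, chunk2, chunk3, chunk4, chunk5, chunk6, chunk7, chunk8 below 0.03 m/s and contact force between pail and the fingers below 0.1 N and x of chunk0 in the frame of tray between -0.12 and 0.12 m and y of chunk0 in the frame of tray between -0.12 and 0.12 m and z of each of chunk0, chunk1, chunk2, chunk3, chunk4, chunk5, chunk6, chunk7, chunk8 in the frame of tray below 0.023 m and x of chunk1 in the frame of tray between -0.12 and 0.12 m and y of chunk1 in the frame of tray between -0.12 and 0.12 m and x of chunk2 in the frame of tray between -0.12 and 0.12 m and y of chunk2 in the frame of tray between -0.12 and 0.12 m and x of chunk3 in the frame of tray between -0.12 and 0.12 m and y of chunk3 in the frame of tray between -0.12 and 0.12 m and x of chunk4 in the frame of tray between -0.12 and 0.12 m and y of chunk4 in the frame of tray between -0.12 and 0.12 m and x of chunk5 in the frame of tray between -0.12 and 0.12 m and y of chunk5 in the frame of tray between -0.12 and 0.12 m and x of chunk6 in the frame of tray between -0.12 and 0.12 m and y of chunk6 in the frame of tray between -0.12 and 0.12 m and x of chunk7 in the frame of tray between -0.12 and 0.12 m and y of chunk7 in the frame of tray between -0.12 and 0.12 m and x of chunk8 in the frame of tray between -0.12 and 0.12 m and y of chunk8 in the frame of tray between -0.12 and 0.12 m and horizontal distance between chunk0 and chunk1 above 0.044 m and horizontal distance between each of chunk0, chunk1 and chunk2 above 0.044 m and horizontal distance between each of chunk0, chunk1, chunk2 and chunk3 above 0.044 m and horizontal distance between each of chunk0, chunk1, chunk2, chunk3 and chunk4 above 0.044 m and horizontal distance between each of chunk0, chunk1, chunk2, chunk3, chunk4 and chunk5 above 0.044 m and horizontal distance between each of chunk0, chunk1, chunk2, chunk3, chunk4, chunk5 and chunk6 above 0.044 m and horizontal distance between each of chunk0, chunk1, chunk2, chunk3, chunk4, chunk5, chunk6 and chunk7 above 0.044 m and horizontal distance between each of chunk0, chunk1, chunk2, chunk3, chunk4, chunk5, chunk6, chunk7 and chunk8 above 0.044 m and ((x of chunk0 in the frame of tray below 0 m and y of chunk0 in the frame of tray below 0 m) or (x of chunk1 in the frame of tray below 0 m and y of chunk1 in the frame of tray below 0 m) or (x of chunk2 in the frame of tray below 0 m and y of chunk2 in the frame of tray below 0 m) or (x of chunk3 in the frame of tray below 0 m and y of chunk3 in the frame of tray below 0 m) or (x of chunk4 in the frame of tray below 0 m and y of chunk4 in the frame of tray below 0 m) or (x of chunk5 in the frame of tray below 0 m and y of chunk5 in the frame of tray below 0 m) or (x of chunk6 in the frame of tray below 0 m and y of chunk6 in the frame of tray below 0 m) or (x of chunk7 in the frame of tray below 0 m and y of chunk7 in the frame of tray below 0 m) or (x of chunk8 in the frame of tray below 0 m and y of chunk8 in the frame of tray below 0 m)) and ((x of chunk0 in the frame of tray below 0 m and y of chunk0 in the frame of tray above 0 m) or (x of chunk1 in the frame of tray below 0 m and y of chunk1 in the frame of tray above 0 m) or (x of chunk2 in the frame of tray below 0 m and y of chunk2 in the frame of tray above 0 m) or (x of chunk3 in the frame of tray below 0 m and y of chunk3 in the frame of tray above 0 m) or (x of chunk4 in the frame of tray below 0 m and y of chunk4 in the frame of tray above 0 m) or (x of chunk5 in the frame of tray below 0 m and y of chunk5 in the frame of tray above 0 m) or (x of chunk6 in the frame of tray below 0 m and y of chunk6 in the frame of tray above 0 m) or (x of chunk7 in the frame of tray below 0 m and y of chunk7 in the frame of tray above 0 m) or (x of chunk8 in the frame of tray below 0 m and y of chunk8 in the frame of tray above 0 m)) and ((x of chunk0 in the frame of tray above 0 m and y of chunk0 in the frame of tray below 0 m) or (x of chunk1 in the frame of tray above 0 m and y of chunk1 in the frame of tray below 0 m) or (x of chunk2 in the frame of tray above 0 m and y of chunk2 in the frame of tray below 0 m) or (x of chunk3 in the frame of tray above 0 m and y of chunk3 in the frame of tray below 0 m) or (x of chunk4 in the frame of tray above 0 m and y of chunk4 in the frame of tray below 0 m) or (x of chunk5 in the frame of tray above 0 m and y of chunk5 in the frame of tray below 0 m) or (x of chunk6 in the frame of tray above 0 m and y of chunk6 in the frame of tray below 0 m) or (x of chunk7 in the frame of tray above 0 m and y of chunk7 in the frame of tray below 0 m) or (x of chunk8 in the frame of tray above 0 m and y of chunk8 in the frame of tray below 0 m)) and ((x of chunk0 in the frame of tray above 0 m and y of chunk0 in the frame of tray above 0 m) or (x of chunk1 in the frame of tray above 0 m and y of chunk1 in the frame of tray above 0 m) or (x of chunk2 in the frame of tray above 0 m and y of chunk2 in the frame of tray above 0 m) or (x of chunk3 in the frame of tray above 0 m and y of chunk3 in the frame of tray above 0 m) or (x of chunk4 in the frame of tray above 0 m and y of chunk4 in the frame of tray above 0 m) or (x of chunk5 in the frame of tray above 0 m and y of chunk5 in the frame of tray above 0 m) or (x of chunk6 in the frame of tray above 0 m and y of chunk6 in the frame of tray above 0 m) or (x of chunk7 in the frame of tray above 0 m and y of chunk7 in the frame of tray above 0 m) or (x of chunk8 in the frame of tray above 0 m and y of chunk8 in the frame of tray above 0 m)) and value of joint lamp above 0.8 rad); the robot touches nothing.
It fails at once if the pail is tipped over (angle between pail's own z axis and vertical above 0.6 rad).
It fails at once if the cloche is disturbed (moved over 30 mm) (distance of cloche from where it was at the start of the episode above 0.03 m).
It fails at once if the basil is disturbed (moved over 30 mm) (distance of basil from where it was at the start of the episode above 0.03 m).
It fails at once if the scoop is disturbed (moved over 30 mm) (distance of scoop from where it was at the start of the episode above 0.03 m).
Of chunk5, chunk6, chunk7, chunk8 only 2 to 4 are there at a start; the rules pass over those that are not, and their reading is None.
At some moment in a run one of chunk0, chunk1, chunk2, chunk3, chunk4 may be knocked a few centimetres aside while the robot is not near it.
It also fails if it takes over 210 s, if anything falls off the work surface, if the arm or the gripper's body presses on something with over 40 N, if the wrist force passes 120 N, or if a joint passes its speed limit or range.

## Working session

There is one attempt and no reset: what is moved stays moved. The work goes in short steps, Python scripts to look and compute and a tool call to move; the robot and the scene stay as the last step left them, time stands still between calls to the robot, and variables do not carry over. Pictures are saved under pics/ and viewed, at most 14 in all, crops included, and the job is handed in when it is done.

Besides the shell and the picture viewer there is one more tool, called after "Request:" as a command line: name --pt "numbers of a row" for each row, then --argument value for the rest. move_arm: Moves the arm, as the interface text tells. Its arguments: {"type":"object","properties":{"moves":{"type":"array"},"jaw":{"type":"number"},"squeeze":{"type":"number"}},"required":["moves"]}

```bash
mkdir -p pics
cat > h.py <<'E'
import numpy as np, cv2
from cell import manip, viewer
from scipy.spatial.transform import Rotation as Ro
def cam(n):
    return viewer.camera(n)
def R(c):
    o=np.array(c["orientation"],float)
    return o if o.shape==(3,3) else Ro.from_euler('xyz',o).as_matrix()
def cloud(c):
    z=c["z_map"];h,w=z.shape
    u,v=np.meshgrid(np.arange(w),np.arange(h))
    p=np.stack([(u-c["cx"])/c["fx"]*z,(v-c["cy"])/c["fy"]*z,z],-1)
    return p@R(c).T+np.array(c["origin"])
E
python3 - <<'E'
from h import *
for n in ["scene","side","wrist"]:
    c=cam(n); cv2.imwrite(f"pics/a_{n}.png",c["frame"]); print(n,[c[k] for k in("fx","fy","cx","cy","origin","orientation")])
print(manip.read_state())
E
```

```text
scene [389.4926846020182, 389.4926846020182, 317.7155477112549, 200.22260261684198, array([1011.29599956, -198.39967617,  853.42424238]), array([-2.60823619, -0.0074852 ,  1.08703645])]
side [408.9072863779611, 408.9072863779611, 317.0194424452976, 203.8146583852256, array([464.30355617, 685.75501483, 729.77612763]), array([-2.32012382, -0.01896149, -2.89338042])]
wrist [309.70691628693146, 309.70691628693146, 320.9447202834042, 199.97616341963086, array([ 59.72030229, 550.10483176, 383.53365029]), array([2.91433444e+00, 1.47717253e-03, 1.34580559e+00])]
{'clock': 0.15, 'joints': array([ 1.27838800e+00,  3.00319593e-01,  1.52142128e+00,  1.59846078e-05,
        1.32068631e+00, -6.66153978e-02]), 'qd': array([-1.14674004e-03, -9.84619932e-04, -4.21739239e-03,  2.39698412e-04,
        5.64949768e-05, -8.28505048e-04]), 'effort': array([ 8.71784014e-04, -5.31958759e+01, -3.52818561e+01,  7.07829720e-02,
        2.36022274e-02, -9.81552785e-05]), 'eef_pos': array([123.08583669, 535.85577814, 205.03704096]), 'eef_rot': array([-3.14076101e+00, -7.10009231e-05,  2.91579574e+00]), 'wrist_force': array([-0.31049366, -0.46278006,  0.46162423]), 'moment': array([ 0.03827451,  0.01669597, -0.0181818 ]), 'finger_force': 0.0, 'finger_gap': 93.93076569279745}
```

View pics/a_scene.png

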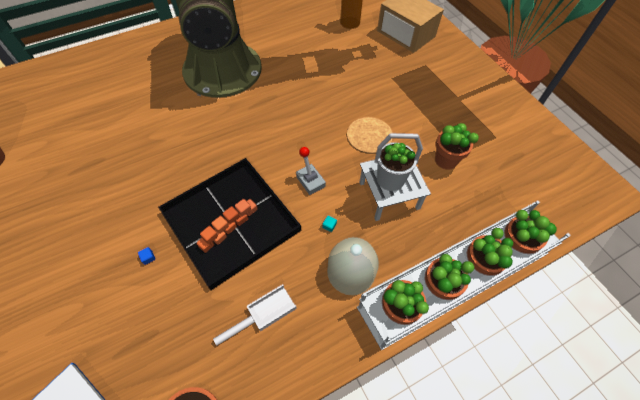

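View pics/a_side.png

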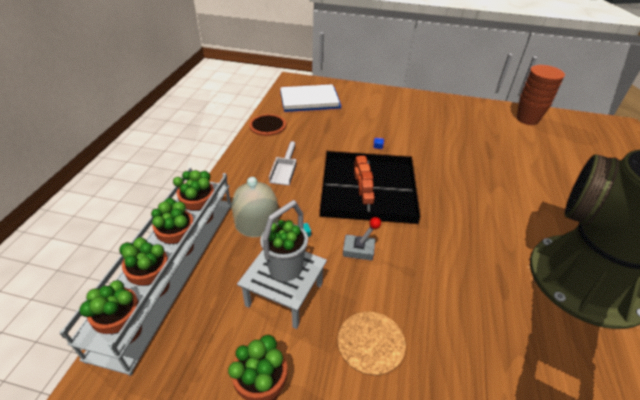

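The scene view shows the tray (230,222) with an orange chunk pile (228,225), pail on stand (395,170), mat (369,134), toggle (310,170). Two look-alikes lie outside the tray: blue at (147,256) and turquoise at (329,224). The side view agrees, with the tray at (370,186), pail at (286,245) and mat (371,342).

```bash
cat >> h.py <<'E'
def ray(c,u,v):
    d=np.array([(u-c["cx"])/c["fx"],(v-c["cy"])/c["fy"],1.]);return R(c)@d
def onplane(c,u,v,z):
    d=ray(c,u,v);o=np.array(c["origin"]);return o+d*(z-o[2])/d[2]
def tri(c1,p1,c2,p2):
    d1=ray(c1,*p1);d2=ray(c2,*p2);o1=np.array(c1["origin"]);o2=np.array(c2["origin"])
    s=np.linalg.lstsq(np.stack([d1,-d2],1),o2-o1,rcond=None)[0]
    a=o1+s[0]*d1;b=o2+s[1]*d2;return (a+b)/2,np.linalg.norm(a-b)
def big(m):
    n,l,s,ce=cv2.connectedComponentsWithStats(m.astype(np.uint8));i=1+np.argmax(s[1:,4]);return l==i
E
python3 - <<'E'
from h import *
S=cam("scene");D=cam("side")
big_=[]
for n,c in(("scene",S),("side",D)):
    P=cloud(c);f=c["frame"].astype(int);b,g,r=f[...,0],f[...,1],f[...,2]
    hsv=cv2.cvtColor(c["frame"],cv2.COLOR_BGR2HSV)
    print(n,"zmap valid",(c["z_map"]>0).mean())
    x,y,z=P[...,0],P[...,1],P[...,2]
    # mat
    if n=="scene": w=(slice(110,156),slice(340,400))
    else: w=(slice(305,380),slice(330,415))
    # tray: black
    blk=(f.max(2)<45); m=np.zeros_like(blk); 
    if n=="scene": m[150:295,150:310]=blk[150:295,150:310]
    else: m[145:225,315:425]=blk[145:225,315:425]
    m=big(m)
    rect=cv2.minAreaRect(P[m][:,:2].astype(np.float32)); print("tray",rect, "z",np.percentile(z[m],[5,50,95]))
    cnt=max(cv2.findContours(m.astype(np.uint8),0,2)[0],key=cv2.contourArea); q=cv2.approxPolyDP(cv2.convexHull(cnt),8,True)[:,0]
    print("corners px",q.tolist(), "rim plane",[onplane(c,*p,28)[:2].round(0).tolist() for p in q])
    # mat depth
    mm=np.zeros_like(blk);mm[w]=True; mm&=(z>3)&(z<9)
    mm2=mm&(r>g+20); print("mat",P[mm2].mean(0), np.ptp(P[mm2],0))
    # toggle red
    red=(r>150)&(g<40)&(b<40)
    rm=np.zeros_like(red)
    if n=="scene": rm[140:175,290:320]=red[140:175,290:320]
    else: rm[210:240,360:390]=red[210:240,360:390]
    v,u=np.nonzero(rm);print("ball",u.mean(),v.mean(),P[rm].mean(0).round(1)); big_.append((u.mean(),v.mean()))
    # stand top
    st=(abs(z-80)<6)&(x>500)&(x<800)&(y>-200)&(y<250)
    st&=(hsv[...,1]<60); 
    try:
        st=big(cv2.morphologyEx(st.astype(np.uint8),cv2.MORPH_CLOSE,np.ones((9,9))));print("stand",cv2.minAreaRect(P[st&(abs(z-80)<6)][:,:2].astype(np.float32)))
    except Exception as e: print(e)
print("ball tri",tri(S,big_[0],D,big_[1]))
P=cloud(S);z=P[...,2]
hi=(z>145)&(z<185)&(P[...,0]>350)&(P[...,0]<800)&(P[...,1]>-100)&(P[...,1]<300); v,u=np.nonzero(hi);print("handle S",u.min(),u.max(),v.min(),v.max(),P[hi].mean(0),np.ptp(P[hi],0))
im=[cv2.resize(S["frame"][a:b,l:r],None,fx=4,fy=4,interpolation=2) for a,b,l,r in((180,270,170,290),(115,205,300,440))]
im=[cv2.resize(i,(560,420)) if 0 else i for i in im]
cv2.imwrite("pics/c1.png",im[0]);cv2.imwrite("pics/c2.png",im[1])
E
```

```text
scene zmap valid 0.995921875
tray ((695.4213256835938, -147.9304656982422), (606.6310424804688, 248.07952880859375), 9.44218635559082) z [-0.04428756  2.74347229 25.93131893]
corners px [[245, 158], [300, 229], [210, 289], [159, 207]] rim plane [[381.0, -76.0], [633.0, -40.0], [673.0, -277.0], [422.0, -317.0]]
mat [443.26646932 266.00005397   4.19515562] [124.69816037 125.65533337   4.99501978]
ball 304.15384615384613 150.53846153846155 [484.2  47.9 104.7]
stand ((637.3115844726562, 203.85816955566406), (118.2247543334961, 131.4633331298828), 79.0513687133789)
side zmap valid 0.99580078125
tray ((464.9110107421875, 186.03921508789062), (243.7654266357422, 986.4501953125), 9.314587593078613) z [ 3.74373203  6.56469411 28.06606644]
corners px [[327, 152], [410, 157], [417, 222], [321, 215]] rim plane [[663.0, -272.0], [426.0, -313.0], [387.0, -50.0], [617.0, -12.0]]
mat [446.59157298 275.95547382   6.02481962] [172.39750947 191.36195796   5.99351561]
ball 375.09589041095893 222.0958904109589 [482.9  65.  115.3]
stand ((639.9327392578125, 202.16650390625), (148.65927124023438, 96.41842651367188), 0.07987693697214127)
ball tri (array([482.61063922,  49.4728445 , 100.87610915]), np.float64(2.0666003415315064))
handle S 374 420 143 177 [646.42250132 190.97314599 166.70841956] [86.80016412 87.39573991 39.86768528]
```

View pics/c1.png

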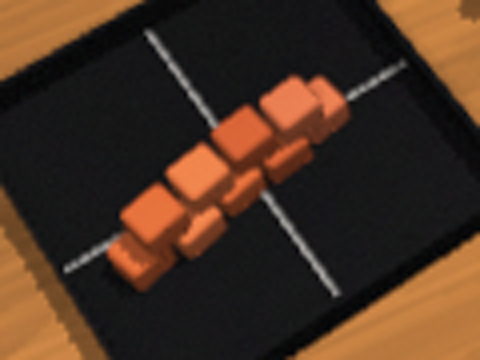

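View pics/c2.png

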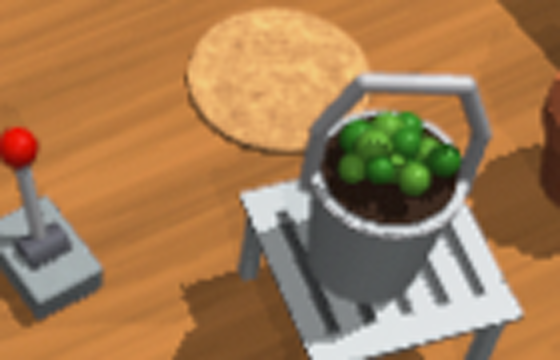

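The tray crop shows five chunks along the tray's y line and four on top (tops at crop (153,213),(198,172),(243,133),(292,103)), so there are nine orange chunks in all. The second crop shows the pail bar at about px (390,135)–(417,137) and the lever leaning towards the upper left. The blue and turquoise blocks lie outside the tray and are not orange, so I leave them.

Run:
```python
from h import *
S=cam("scene");D=cam("side")
PS=cloud(S);PD=cloud(D)
# tray rim from depth
for n,c,P in(("S",S,PS),("D",D,PD)):
    f=c["frame"];hsv=cv2.cvtColor(f,cv2.COLOR_BGR2HSV)
    x,y,z=P[...,0],P[...,1],P[...,2]
    box=(x>360)&(x<700)&(y>-340)&(y<0)
    rim=box&(abs(z-28)<4)&(f.max(2)<60)
    print(n,"rim",rim.sum(),cv2.minAreaRect(P[rim][:,:2].astype(np.float32)))
    # grey lines
    ln=box&(hsv[...,1]<50)&(hsv[...,2]>90)&(abs(z-4)<5); q=P[ln]; print(" lines",len(q),q[:,2].mean() if len(q) else 0)
    if len(q): print(cv2.minAreaRect(q[:,:2].astype(np.float32)))
    # chunks
    ch=box&(hsv[...,1]>130)&(hsv[...,0]<12)&(z>18)
    for lo,hi in((20,34),(46,60)):
        m=ch&(z>lo)&(z<hi); nn,l,s,_=cv2.connectedComponentsWithStats(m.astype(np.uint8))
        print(lo,[(s[i,4],P[l==i].mean(0).round(0).tolist()) for i in range(1,nn) if s[i,4]>6])
    bar=(z>155+80-80+70)&(z<260)&(x>560)&(x<720)&(y>120)&(y<290)
    q=P[bar]; print(" bar",len(q), q[:,2].mean() if len(q) else None)
    if len(q): print(np.percentile(q,[5,50,95],0).round(0), cv2.minAreaRect(q[:,:2].astype(np.float32)))
    base=(abs(x-500)<80)&(abs(y-60)<80)&(z>12)&(z<50)&(hsv[...,1]<60); q=P[base]; print("lampbase",len(q),np.percentile(q,[2,50,98],0).round(0),cv2.minAreaRect(q[:,:2].astype(np.float32)))
    m=(z>3)&(z<8)&(abs(x-444)<75)&(abs(y-268)<75);m=big(m);print("mat",cv2.minEnclosingCircle(P[m][:,:2].astype(np.float32)),P[m].mean(0))
```

```text
S rim 724 ((521.5847778320312, -176.812744140625), (251.71908569335938, 248.69674682617188), 9.277130126953125)
 lines 136 2.8129585912464496
((521.0950317382812, -180.09925842285156), (161.37620544433594, 167.35533142089844), 53.69044494628906)
20 [(np.int32(182), [535.0, -151.0, 26.0]), (np.int32(174), [562.0, -238.0, 26.0])]
46 [(np.int32(121), [525.0, -139.0, 50.0]), (np.int32(133), [530.0, -172.0, 50.0]), (np.int32(132), [543.0, -204.0, 50.0]), (np.int32(141), [556.0, -235.0, 50.0])]
 bar 182 237.3289691508088
[[622. 172. 229.]
 [638. 198. 238.]
 [654. 225. 242.]] ((636.895751953125, 199.47122192382812), (69.78707122802734, 9.837188720703125), 60.19631576538086)
lampbase 467 [[478.  25.  13.]
 [517.  46.  23.]
 [544.  74.  43.]] ((510.1095275878906, 49.798866271972656), (69.21665954589844, 50.28700256347656), 4.473222255706787)
mat ((445.954833984375, 269.8519592285156), 64.63626861572266) [441.13291589 265.25633728   4.23884093]
D rim 541 ((524.2978515625, -174.35202026367188), (245.0689697265625, 253.25146484375), 9.421707153320312)
 lines 0 0
20 [(np.int32(25), [566.0, -291.0, 24.0]), (np.int32(170), [534.0, -148.0, 27.0])]
46 [(np.int32(337), [538.0, -179.0, 53.0])]
 bar 246 239.622178908397
[[620. 179. 227.]
 [640. 210. 242.]
 [655. 234. 245.]] ((637.472412109375, 203.63253784179688), (74.55596923828125, 10.636490821838379), 59.919227600097656)
lampbase 561 [[479.  33.  14.]
 [511.  64.  27.]
 [543.  80.  41.]] ((511.3941650390625, 54.349632263183594), (67.66732025146484, 52.045387268066406), 3.967798948287964)
mat ((447.1361999511719, 273.7500305175781), 68.21144104003906) [446.12342224 276.65771397   6.06728702]
```

```bash
cat >> h.py <<'E'
def to(x,y,z,yaw):
    s=manip.read_state();Rt=Ro.from_euler('xyz',s["eef_rot"]).as_matrix()
    d=Rt.T@(np.array([x,y,z])-s["eef_pos"])/1000
    t=-((yaw-s["eef_rot"][2]+np.pi)%(2*np.pi)-np.pi)
    print([round(float(v),4) for v in d]+[round(float(t),4)],"clk",round(s["clock"],1),"rpy",np.round(s["eef_rot"],3))
E
python3 -c "
from h import *
to(637,201.5,310,np.pi/3)"
```

```text
[-0.5757, -0.211, -0.1046, 1.8686] clk 0.3 rpy [-3.141 -0.     2.916]
```

Request:
move_arm --pt "0 0 -0.05 0.149" --pt "-0.04 -0.015 -0.08 0.298" --pt "-0.08 -0.03 -0.104 0.447" --pt "-0.125 -0.046 -0.104 0.596" --pt "-0.17 -0.062 -0.104 0.745" --pt "-0.215 -0.078 -0.104 0.894" --pt "-0.26 -0.095 -0.104 1.043" --pt "-0.305 -0.112 -0.104 1.192" --pt "-0.35 -0.128 -0.104 1.34" --pt "-0.395 -0.145 -0.104 1.488" --pt "-0.44 -0.161 -0.104 1.636" --pt "-0.485 -0.178 -0.104 1.784" --jaw 0.06

```text
clock: 1.55
eef_pos: [557.4, 252.6, 309.4]
eef_rot: [-3.142, -0.0, 1.126]
wrist_force: [0.5, -0.2, -0.1]
finger_gap: 59.7
finger_force: 0.0
```

```bash
python3 -c "
from h import *
to(637,201.5,310,np.pi/3)"
```

```text
[-0.0118, 0.0938, -0.0006, 0.0784] clk 1.6 rpy [-3.142 -0.     1.126]
```

Request:
move_arm --pt "-0.006 0.047 0 0.04" --pt "-0.012 0.094 0 0.078" --pt "-0.012 0.094 0 0.078" --pt "-0.012 0.094 0 0.078"

```text
clock: 1.95
eef_pos: [636.3, 202.6, 308.5]
eef_rot: [-3.141, 0.001, 1.053]
wrist_force: [-0.6, -0.1, -0.4]
finger_gap: 60.3
finger_force: 0.0
```

Run:
```python
from h import *
to(637,201.5,219,np.pi/3)
c=cam("wrist");cv2.imwrite("pics/w1.png",c["frame"])
```

```text
[-0.0005, 0.0013, 0.0895, 0.0055] clk 1.9 rpy [-3.141e+00  1.000e-03  1.053e+00]
```

View pics/w1.png

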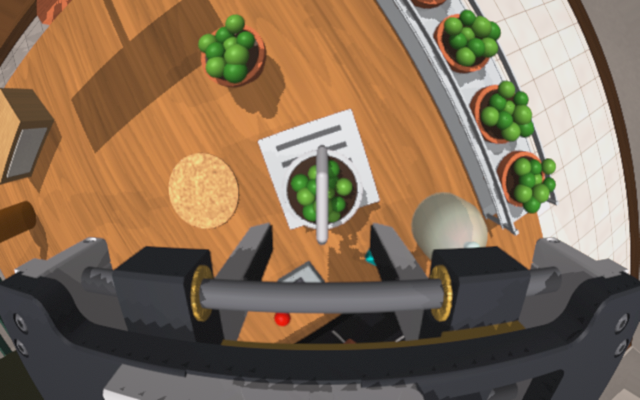

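The wrist view shows the bar at (322,195), running straight along the tool's x and centred between the fingers. I descend and grip.

Request:
move_arm --pt "0 0.001 0.03 0.005" --pt "0 0.001 0.06 0.005" --pt "0 0.001 0.08 0.005" --pt "0 0.001 0.0895 0.005" --pt "0 0.001 0.0895 0.005"

```text
clock: 2.5
eef_pos: [636.0, 203.4, 219.8]
eef_rot: [-3.141, 0.001, 1.05]
wrist_force: [0.1, 0.5, -0.3]
finger_gap: 60.3
finger_force: 0.0
```

Request:
move_arm --pt "0 0 0 0" --pt "0 0 0 0" --pt "0 0 0 0" --pt "0 0 0 0" --pt "0 0 0 0" --pt "0 0 0 0" --pt "0 0 0 0" --pt "0 0 0 0" --jaw 0 --squeeze 40

```text
clock: 3.3
eef_pos: [636.9, 202.6, 219.9]
eef_rot: [3.142, 0.0, 1.049]
wrist_force: [0.5, -1.2, 0.3]
finger_gap: 9.0
finger_force: 40.0
```

Request:
move_arm --pt "0 0 -0.01 0" --pt "0 0 -0.03 0" --pt "0 0 -0.05 0" --pt "0 0 -0.05 0" --pt "0 0 -0.05 0" --pt "0 0 -0.05 0"

```text
clock: 3.9
eef_pos: [636.5, 202.6, 268.5]
eef_rot: [-3.14, 0.002, 1.049]
wrist_force: [-0.0, -0.1, -2.7]
finger_gap: 8.8
finger_force: 40.0
```

Run:
```python
from h import *
c=cam("side");S=cam("scene");cv2.imwrite("pics/s2.png",np.hstack([c["frame"][130:380,180:480],S["frame"][60:310,260:560]]))
s=manip.read_state();to(444,270,s["eef_pos"][2],np.pi/3)
```

```text
[-0.0376, -0.2005, 0.0003, 0.0016] clk 4.0 rpy [-3.140e+00  1.000e-03  1.049e+00]
```

View pics/s2.png

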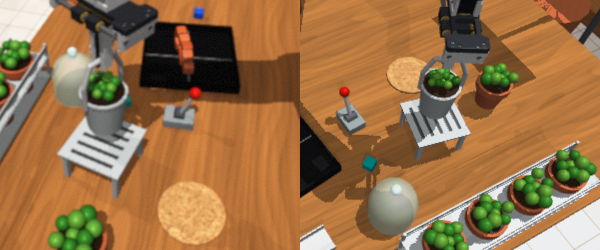

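Pail lifted cleanly and upright. The left panel (side view) shows it about 50 mm over the stand, with the mat clear at (191,211).

Request:
move_arm --pt "-0.004 -0.02 0 0" --pt "-0.008 -0.045 0 0" --pt "-0.012 -0.07 0 0" --pt "-0.017 -0.095 0 0" --pt "-0.021 -0.12 0 0" --pt "-0.026 -0.145 0 0" --pt "-0.03 -0.17 0 0" --pt "-0.034 -0.19 0 0" --pt "-0.036 -0.199 0 0" --pt "-0.036 -0.199 0 0" --pt "-0.036 -0.199 0 0" --pt "-0.036 -0.199 0 0"

```text
clock: 5.2
eef_pos: [447.1, 270.3, 269.7]
eef_rot: [-3.142, 0.0, 1.048]
wrist_force: [-0.6, 0.6, -3.0]
finger_gap: 8.7
finger_force: 40.0
```

Run:
```python
from h import *
to(446,271,147,np.pi/3)
S=cam("scene");D=cam("side")
for n,c in(("S",S),("D",D)):
    P=cloud(c);z=P[...,2]
    for lo,hi in((60,105),(150,172)):
        m=(z>lo)&(z<hi)&(abs(P[...,0]-446)<70)&(abs(P[...,1]-271)<70);print(n,lo,m.sum(),P[m].mean(0).round(0),np.percentile(P[m],[2,98],0).round(0).tolist())
```

```text
[0.0001, -0.0013, 0.1227, 0.0009] clk 5.2 rpy [-3.142  0.     1.048]<stdin>:7: RuntimeWarning: Mean of empty slice.
  ret = um.true_divide(
Traceback (most recent call last):
IndexError: index -1 is out of bounds for axis 0 with size 0
```

Request:
move_arm --pt "0 0 0.03 0" --pt "0 0 0.06 0" --pt "0 0 0.09 0" --pt "0 0 0.105 0" --pt "0 0 0.115 0" --pt "0 0 0.121 0" --pt "0 0 0.124 0" --pt "0 0 0.124 0" --pt "0 0 0.124 0"

```text
clock: 6.2
eef_pos: [446.7, 270.8, 146.6]
eef_rot: [3.141, -0.001, 1.049]
wrist_force: [-0.3, -0.8, -3.2]
finger_gap: 8.6
finger_force: 40.0
```

Run:
```python
from h import *
D=cam("side");P=cloud(D);z=P[...,2]
for lo,hi in((8,30),(40,80),(85,115)):
    m=(z>lo)&(z<hi)&(abs(P[...,0]-446)<90)&(abs(P[...,1]-271)<90);print(lo,m.sum(),P[m].mean(0).round(0),np.percentile(P[m],[2,98],0).round(0).tolist())
cv2.imwrite("pics/s3.png",cv2.resize(D["frame"][180:400,270:490],None,fx=2,fy=2))
```

```text
8 297 [450. 297.  14.] [[392.0, 248.0, 8.0], [505.0, 327.0, 29.0]]
40 330 [447. 304.  60.] [[415.0, 288.0, 41.0], [482.0, 312.0, 79.0]]
85 1217 [446. 285.  99.] [[409.0, 237.0, 89.0], [488.0, 313.0, 115.0]]
```

View pics/s3.png

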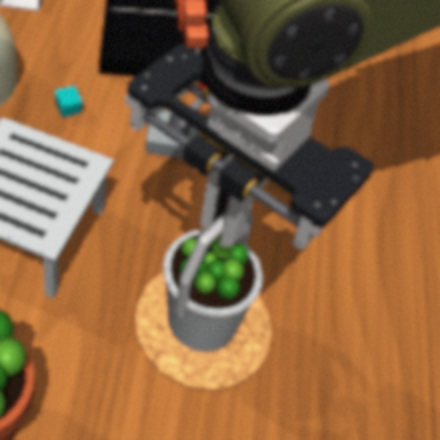

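The pail hangs just over the mat, well centred (205,330 in the crop). I lower the last bit and release.

Request:
move_arm --pt "0 0 0.001 0" --pt "0 0 0.002 0" --pt "0 0 0.0025 0" --pt "0 0 0.0025 0"

```text
clock: 6.65
eef_pos: [447.0, 271.0, 144.9]
eef_rot: [3.14, -0.002, 1.049]
wrist_force: [-2.1, -1.0, 9.0]
finger_gap: 8.9
finger_force: 40.0
```

Request:
move_arm --pt "0 0 0 0" --pt "0 0 0 0" --pt "0 0 0 0" --pt "0 0 0 0" --pt "0 0 0 0" --pt "0 0 0 0" --pt "0 0 -0.03 0" --pt "0 0 -0.07 0" --pt "0 0 -0.11 0" --pt "0 0 -0.15 0" --pt "0 0 -0.15 0" --jaw 0.06

```text
clock: 7.75
eef_pos: [447.5, 271.3, 298.8]
eef_rot: [3.137, -0.007, 1.049]
wrist_force: [-0.1, -0.3, -0.4]
finger_gap: 60.3
finger_force: 0.0
```

Run:
```python
from h import *
to(525,-175,300,np.pi/2+0.162)
D=cam("side");P=cloud(D);z=P[...,2]
m=(z>85)&(z<115)&(abs(P[...,0]-446)<90)&(abs(P[...,1]-271)<90);print(m.sum(),P[m].mean(0).round(0),np.percentile(P[m],[2,98],0).round(0).tolist())
```

```text
[-0.3482, 0.2897, -0.0023, -0.684] clk 7.8 rpy [ 3.137 -0.007  1.049]
1338 [445. 283.  98.] [[409.0, 236.0, 88.0], [488.0, 313.0, 115.0]]
```

Request:
move_arm --pt "-0.035 0.029 0 -0.1" --pt "-0.07 0.058 0 -0.2" --pt "-0.105 0.087 0 -0.3" --pt "-0.14 0.116 0 -0.4" --pt "-0.175 0.145 0 -0.5" --pt "-0.21 0.174 0 -0.6" --pt "-0.245 0.203 0 -0.684" --pt "-0.28 0.232 0 -0.684" --pt "-0.315 0.261 0 -0.684" --pt "-0.348 0.29 0 -0.684" --pt "-0.348 0.29 0 -0.684" --pt "-0.348 0.29 0 -0.684"

```text
clock: 9.0
eef_pos: [523.9, -176.0, 291.8]
eef_rot: [-3.139, -0.001, 1.731]
wrist_force: [-0.3, -0.2, 0.6]
finger_gap: 60.1
finger_force: 0.0
```

```bash
cat >> h.py <<'E'
def wproj(c,p):
    q=R(c).T@(np.asarray(p,float)-np.array(c["origin"]));rr=np.hypot(q[0],q[1]);th=np.arctan2(rr,q[2])
    return c["cx"]+c["fx"]*th*q[0]/rr,c["cy"]+c["fy"]*th*q[1]/rr
def wcloud(c):
    z=c["z_map"].astype(float);h,w=z.shape;u,v=np.meshgrid(np.arange(w),np.arange(h))
    a=(u-c["cx"])/c["fx"];b=(v-c["cy"])/c["fy"];th=np.maximum(np.hypot(a,b),1e-9);k=np.tan(th)/th
    p=np.stack([a*k*z,b*k*z,z],-1);return p@R(c).T+np.array(c["origin"])
E
python3 - <<'E'
from h import *
c=cam("wrist");P=wcloud(c);f=c["frame"];hsv=cv2.cvtColor(f,cv2.COLOR_BGR2HSV)
x,y,z=[P[...,i] for i in range(3)]
box=(abs(x-523)<150)&(abs(y+176)<150)
rim=box&(abs(z-28)<5)&(f.max(2)<60);print("rim",rim.sum(),cv2.minAreaRect(P[rim][:,:2].astype(np.float32)))
ln=box&(hsv[...,1]<60)&(hsv[...,2]>90)&(abs(z-4)<6);print("lines",ln.sum(),P[ln].mean(0).round(1))
ch=box&(hsv[...,1]>130)&(hsv[...,0]<14)
for lo,hi in((18,36),(42,65)):
    m=ch&(z>lo)&(z<hi);m=cv2.erode(m.astype(np.uint8),np.ones((2,2)));nn,l,s,_=cv2.connectedComponentsWithStats(m)
    for i in range(1,nn):
        if s[i,4]>15: r=cv2.minAreaRect(P[l==i][:,:2].astype(np.float32));print(lo,s[i,4],np.round(P[l==i].mean(0)),np.round(r[0]),np.round(r[1]),round(r[2]))
cv2.imwrite("pics/w2.png",cv2.resize(f[60:300,200:440],None,fx=2.5,fy=2.5,interpolation=2))
to(525,-175,300,np.pi/2+0.162)
E
```

```text
rim 1176 ((521.5615844726562, -176.50518798828125), (246.2205352783203, 245.52847290039062), 9.244776725769043)
lines 829 [ 516.9 -180.7    3.7]
18 83 [ 512. -120.   27.] [ 513. -117.] [28. 20.] 29
18 36 [ 537. -155.   29.] [ 535. -158.] [22. 13.] 21
18 24 [ 550. -180.   27.] [ 550. -179.] [ 3. 14.] 8
18 42 [ 563. -212.   27.] [ 563. -211.] [ 8. 23.] 8
18 64 [ 562. -260.   27.] [ 563. -260.] [25.  9.] 22
42 261 [ 524. -140.   51.] [ 524. -138.] [27. 28.] 10
42 377 [ 530. -170.   51.] [ 530. -171.] [27. 29.] 17
42 283 [ 542. -203.   51.] [ 542. -202.] [26. 29.] 16
42 357 [ 555. -233.   51.] [ 555. -234.] [27. 30.] 17
[0.0, 0.001, -0.0076, -0.0002] clk 9.1 rpy [-3.140e+00 -1.000e-03  1.733e+00]
```

View pics/w2.png

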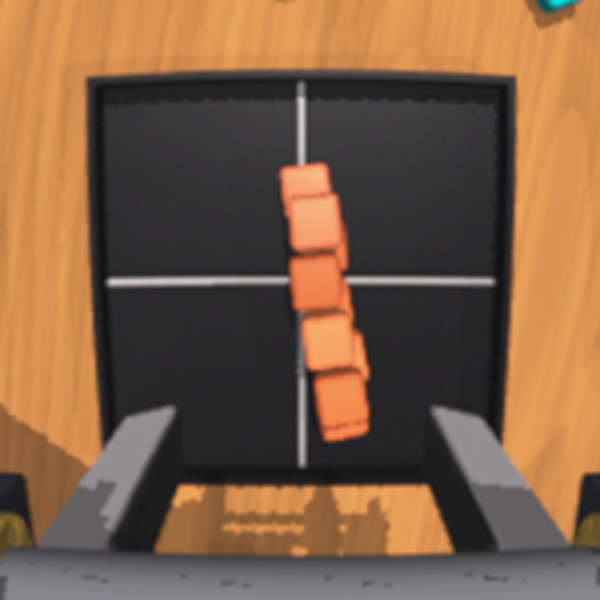

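The wrist crop shows four top chunks at crop (315,222),(317,282),(328,342),(341,400). They sit on a row turned slightly from the tray's y line, with bottoms peeking out on the +x side. Everything orange is inside the tray, and turquoise is outside at the top right.

```bash
cat >> h.py <<'E'
TC=np.array([522,-176.5]);TY=0.162
def slot(a,b): c,s=np.cos(TY),np.sin(TY);return TC+np.array([c*a-s*b,s*a+c*b])
def intray(p): d=np.asarray(p[:2])-TC;c,s=np.cos(TY),np.sin(TY);return np.array([c*d[0]+s*d[1],-s*d[0]+c*d[1]])
def rel(a,b,yaw):
    a=np.array(a[:2]);b=np.array(b[:2]);d=b-a;return [round(float(v)/1000,4) for v in(np.cos(yaw)*d[0]+np.sin(yaw)*d[1],np.sin(yaw)*d[0]-np.cos(yaw)*d[1])]
E
python3 - <<'E'
from h import *
T=[(524,-139),(530,-171),(542,-202.5),(555,-234)];sl=[slot(75,75),slot(-75,75),slot(-75,-75),slot(75,-75)]
Y=1.86
to(*T[0],80,Y)
for i in range(4):
    print("carry",i,rel(T[i],sl[i],Y), "next",rel(sl[i],T[i+1],Y) if i<3 else "", intray(T[i]).round())
E
```

```text
[0.0355, 0.0061, 0.2124, -0.1274] clk 9.1 rpy [-3.140e+00 -1.000e-03  1.733e+00]
carry 0 [0.0295, 0.0713] next [-0.0619, -0.0747] [ 8. 37.]
carry 1 [0.0809, -0.0741] next [-0.1145, 0.0766] [9. 4.]
carry 2 [-0.0343, -0.0957] next [0.0004, 0.0991] [ 16. -29.]
carry 3 [-0.0194, 0.0496] next  [ 23. -62.]
```

Request:
move_arm --pt "0.018 0.003 0.05 -0.06" --pt "0.0355 0.006 0.1 -0.127" --pt "0.0355 0.006 0.15 -0.127" --pt "0.0355 0.006 0.2 -0.127" --pt "0.0355 0.006 0.21 -0.127" --pt "0.0355 0.006 0.23 -0.127" --pt "0.0355 0.006 0.25 -0.127" --pt "0.0355 0.006 0.26 -0.127" --pt "0.0355 0.006 0.26 -0.127" --jaw 0.046

```text
clock: 9.95
eef_pos: [523.8, -138.5, 32.5]
eef_rot: [-3.14, -0.001, 1.861]
wrist_force: [-0.4, -0.4, 0.6]
finger_gap: 46.3
finger_force: 0.0
```

Request:
move_arm --pt "0 0 0 0" --pt "0 0 0 0" --pt "0 0 0 0" --pt "0 0 0 0" --pt "0 0 0 0" --jaw 0 --squeeze 15

```text
clock: 10.45
eef_pos: [524.9, -139.6, 34.4]
eef_rot: [3.14, 0.001, 1.86]
wrist_force: [-1.4, 1.6, 6.5]
finger_gap: 27.7
finger_force: 15.0
```

Request:
move_arm --pt "0 0 -0.02 0" --pt "0 0 -0.055 0" --pt "0.01 0.024 -0.055 0" --pt "0.02 0.048 -0.055 0" --pt "0.0295 0.071 -0.055 0" --pt "0.0295 0.071 -0.055 0" --pt "0.0295 0.071 -0.03 0" --pt "0.0295 0.071 0 0" --pt "0.0295 0.071 0.015 0" --pt "0.0295 0.071 0.023 0" --pt "0.0295 0.071 0.023 0"

```text
clock: 11.55
eef_pos: [583.9, -91.4, 10.4]
eef_rot: [-3.141, -0.0, 1.859]
wrist_force: [-0.4, -0.2, 1.0]
finger_gap: 28.0
finger_force: 15.0
```

Request:
move_arm --pt "0 0 0 0" --pt "0 0 0 0" --pt "0 0 0 0" --pt "0 0 -0.03 0" --pt "0 0 -0.08 0" --pt "0 0 -0.08 0" --jaw 0.046

```text
clock: 12.15
eef_pos: [586.9, -91.6, 97.1]
eef_rot: [3.133, 0.005, 1.86]
wrist_force: [0.7, 0.1, 0.1]
finger_gap: 46.0
finger_force: 0.0
```

```bash
cat >> h.py <<'E'
def chunks(n="wrist"):
    c=cam(n);P=wcloud(c) if n=="wrist" else cloud(c);f=c["frame"];hsv=cv2.cvtColor(f,cv2.COLOR_BGR2HSV)
    x,y,z=[P[...,i] for i in range(3)];ch=(abs(x-523)<140)&(abs(y+176)<140)&(hsv[...,1]>130)&(hsv[...,0]<14)
    for lo,hi in((18,36),(42,65)):
        m=(ch&(z>lo)&(z<hi)).astype(np.uint8);nn,l,s,_=cv2.connectedComponentsWithStats(m)
        for i in range(1,nn):
            if s[i,4]>15: r=cv2.minAreaRect(P[l==i][:,:2].astype(np.float32));print(n,"z",round(P[l==i][:,2].mean()),s[i,4],"ctr",np.round(r[0]),"size",np.round(r[1]),round(r[2]),"tray",intray(r[0]).round())
    return c
E
python3 - <<'E'
from h import *
chunks("scene");chunks("wrist");to(530,-171,35,1.86)
E
```

```text
scene z 26 487 ctr [ 540. -186.] size [ 33. 166.] 19 tray [ 16. -12.]
scene z 25 118 ctr [583. -91.] size [27. 28.] 17 tray [74. 74.]
scene z 49 300 ctr [ 536. -188.] size [29. 64.] 21 tray [ 12. -13.]
scene z 49 156 ctr [ 555. -236.] size [29. 29.] 20 tray [ 23. -64.]
wrist z 25 324 ctr [583. -88.] size [28. 29.] 16 tray [74. 78.]
wrist z 27 22 ctr [630. -67.] size [ 1. 18.] 11 tray [125.  90.]
wrist z 25 847 ctr [ 520. -131.] size [29. 53.] 20 tray [ 5. 45.]
wrist z 26 135 ctr [ 568. -227.] size [ 6. 41.] 10 tray [ 37. -57.]
wrist z 28 16 ctr [ 652. -199.] size [ 1. 16.] 9 tray [125. -43.]
wrist z 47 35 ctr [ 565. -223.] size [ 3. 11.] 15 tray [ 35. -53.]
[-0.0609, -0.0752, 0.0566, -0.0002] clk 12.2 rpy [3.139e+00 1.000e-03 1.860e+00]
```

Request:
move_arm --pt "-0.02 -0.025 0 0" --pt "-0.04 -0.05 0 0" --pt "-0.061 -0.075 0 0" --pt "-0.061 -0.075 0 0" --pt "-0.061 -0.075 0.025 0" --pt "-0.061 -0.075 0.045 0" --pt "-0.061 -0.075 0.055 0" --pt "-0.061 -0.075 0.055 0"

```text
clock: 13.05
eef_pos: [528.9, -170.2, 33.7]
eef_rot: [-3.139, -0.002, 1.86]
wrist_force: [0.5, 0.3, 0.5]
finger_gap: 46.1
finger_force: 0.0
```

Request:
move_arm --pt "0 0 0 0" --pt "0 0 0 0" --pt "0 0 0 0" --pt "0 0 0 0" --pt "0 0 0 0" --jaw 0

```text
clock: 13.55
eef_pos: [530.0, -171.0, 36.2]
eef_rot: [3.14, 0.001, 1.86]
wrist_force: [-1.8, 1.3, 6.4]
finger_gap: 27.8
finger_force: 14.9
```

Request:
move_arm --pt "0 0 -0.02 0" --pt "0 0 -0.055 0" --pt "0.02 -0.018 -0.055 0" --pt "0.04 -0.036 -0.055 0" --pt "0.06 -0.055 -0.055 0" --pt "0.081 -0.074 -0.055 0" --pt "0.081 -0.074 -0.055 0" --pt "0.081 -0.074 -0.03 0" --pt "0.081 -0.074 0.005 0" --pt "0.081 -0.074 0.019 0" --pt "0.081 -0.074 0.025 0" --pt "0.081 -0.074 0.025 0"

```text
clock: 14.75
eef_pos: [435.9, -114.7, 10.2]
eef_rot: [-3.141, -0.0, 1.86]
wrist_force: [-0.2, 0.6, 0.0]
finger_gap: 27.7
finger_force: 15.0
```

Request:
move_arm --pt "0 0 0 0" --pt "0 0 0 0" --pt "0 0 0 0" --pt "0 0 -0.03 0" --pt "0 0 -0.08 0" --pt "0 0 -0.08 0" --jaw 0.046

```text
clock: 15.35
eef_pos: [438.2, -115.2, 95.7]
eef_rot: [3.134, 0.005, 1.86]
wrist_force: [-0.2, -0.3, -0.6]
finger_gap: 46.1
finger_force: 0.0
```

Run:
```python
from h import *
c=chunks("scene");chunks("wrist");to(542,-202.5,35,1.86);cv2.imwrite("pics/s4.png",cv2.resize(c["frame"][140:300,140:320],None,fx=3,fy=3,interpolation=2))
```

```text
scene z 25 116 ctr [ 436. -116.] size [28. 28.] 16 tray [-75.  73.]
scene z 26 548 ctr [ 540. -186.] size [ 33. 167.] 19 tray [ 17. -12.]
scene z 25 136 ctr [583. -90.] size [27. 29.] 19 tray [74. 75.]
scene z 49 151 ctr [ 542. -203.] size [29. 31.] 14 tray [ 16. -30.]
scene z 49 155 ctr [ 555. -236.] size [30. 29.] 20 tray [ 23. -64.]
wrist z 25 436 ctr [ 435. -113.] size [27. 30.] 16 tray [-75.  77.]
wrist z 23 288 ctr [582. -88.] size [28. 30.] 17 tray [73. 78.]
wrist z 24 171 ctr [ 510. -111.] size [30. 15.] 43 tray [-2. 66.]
wrist z 24 56 ctr [ 522. -143.] size [ 7. 10.] 7 tray [ 6. 33.]
[-0.1145, 0.0764, 0.0566, -0.0001] clk 15.4 rpy [3.14e+00 1.00e-03 1.86e+00]
```

View pics/s4.png

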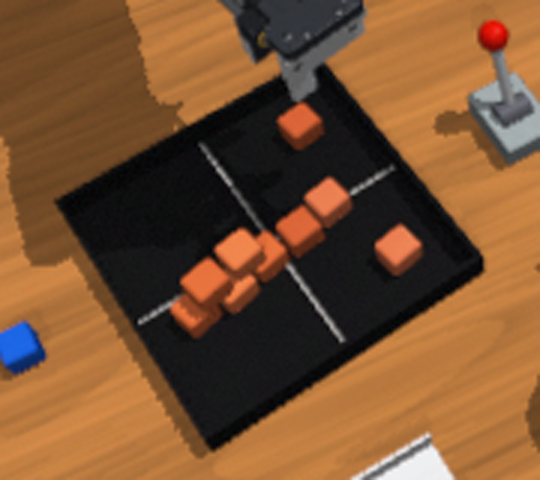

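The crop shows two chunks placed, at (300,125) and (398,248). Two tops remain, at (240,250) and (207,282), above an intact row.

Request:
move_arm --pt "-0.03 0.02 0 0" --pt "-0.07 0.045 0 0" --pt "-0.1 0.067 0 0" --pt "-0.1145 0.0765 0 0" --pt "-0.1145 0.0765 0 0" --pt "-0.1145 0.0765 0.025 0" --pt "-0.1145 0.0765 0.045 0" --pt "-0.1145 0.0765 0.055 0" --pt "-0.1145 0.0765 0.055 0"

```text
clock: 16.35
eef_pos: [540.3, -201.5, 33.8]
eef_rot: [-3.139, -0.002, 1.86]
wrist_force: [-0.9, 0.3, 1.0]
finger_gap: 46.0
finger_force: 0.0
```

Request:
move_arm --pt "0 0 0 0" --pt "0 0 0 0" --pt "0 0 0 0" --pt "0 0 0 0" --pt "0 0 0 0" --jaw 0

```text
clock: 16.85
eef_pos: [541.9, -202.4, 36.4]
eef_rot: [3.141, 0.001, 1.86]
wrist_force: [-0.8, 1.0, 6.1]
finger_gap: 27.8
finger_force: 15.0
```

Request:
move_arm --pt "0 0 -0.02 0" --pt "0 0 -0.055 0" --pt "-0.01 -0.028 -0.055 0" --pt "-0.02 -0.056 -0.055 0" --pt "-0.03 -0.084 -0.055 0" --pt "-0.034 -0.096 -0.055 0" --pt "-0.034 -0.096 -0.055 0" --pt "-0.034 -0.096 -0.03 0" --pt "-0.034 -0.096 0.005 0" --pt "-0.034 -0.096 0.019 0" --pt "-0.034 -0.096 0.025 0" --pt "-0.034 -0.096 0.025 0"

```text
clock: 18.05
eef_pos: [459.8, -262.0, 10.6]
eef_rot: [-3.141, -0.0, 1.86]
wrist_force: [-0.0, 0.7, -0.3]
finger_gap: 28.0
finger_force: 15.0
```

Request:
move_arm --pt "0 0 0 0" --pt "0 0 0 0" --pt "0 0 0 0" --pt "0 0 -0.03 0" --pt "0 0 -0.08 0" --pt "0 0 -0.08 0" --jaw 0.046

```text
clock: 18.65
eef_pos: [461.6, -263.7, 96.4]
eef_rot: [3.136, 0.007, 1.86]
wrist_force: [-0.1, 0.6, -0.3]
finger_gap: 45.8
finger_force: 0.0
```

Run:
```python
from h import *
c=chunks("scene");to(555,-235,35,1.86)
```

```text
scene z 25 116 ctr [ 437. -116.] size [28. 29.] 15 tray [-75.  73.]
scene z 25 408 ctr [ 529. -154.] size [31. 98.] 20 tray [11. 21.]
scene z 25 137 ctr [ 459. -263.] size [30. 30.] 18 tray [-76. -75.]
scene z 25 137 ctr [584. -91.] size [28. 29.] 19 tray [75. 75.]
scene z 26 209 ctr [ 557. -235.] size [30. 64.] 14 tray [ 25. -63.]
scene z 49 160 ctr [ 555. -236.] size [30. 29.] 21 tray [ 23. -64.]
[0.0003, 0.0983, 0.0589, -0.0002] clk 18.7 rpy [3.138 0.005 1.86 ]
```

Run:
```python
from h import *
print(rel((555,-235),slot(-75,0),1.86))
```

```text
[0.075, -0.0893]
```

Request:
move_arm --pt "0 0.033 0 0" --pt "0 0.066 0 0" --pt "0 0.098 0 0" --pt "0 0.098 0 0" --pt "0 0.098 0.025 0" --pt "0 0.098 0.045 0" --pt "0 0.098 0.055 0" --pt "0 0.098 0.055 0"

```text
clock: 19.5
eef_pos: [552.0, -234.1, 33.9]
eef_rot: [-3.139, -0.002, 1.86]
wrist_force: [-1.0, -0.2, -0.9]
finger_gap: 45.9
finger_force: 0.0
```

Request:
move_arm --pt "0 0 0 0" --pt "0 0 0 0" --pt "0 0 0 0" --pt "0 0 0 0" --pt "0 0 0 0" --jaw 0

```text
clock: 20.0
eef_pos: [553.5, -234.6, 36.4]
eef_rot: [3.141, 0.001, 1.86]
wrist_force: [-1.7, -0.1, 5.5]
finger_gap: 27.9
finger_force: 15.0
```

Request:
move_arm --pt "0 0 -0.02 0" --pt "0 0 -0.055 0" --pt "0.02 -0.024 -0.055 0" --pt "0.04 -0.048 -0.055 0" --pt "0.06 -0.072 -0.055 0" --pt "0.075 -0.089 -0.055 0" --pt "0.075 -0.089 -0.055 0" --pt "0.075 -0.089 -0.03 0" --pt "0.075 -0.089 0.005 0" --pt "0.075 -0.089 0.019 0" --pt "0.075 -0.089 0.025 0" --pt "0.075 -0.089 0.025 0"

```text
clock: 21.2
eef_pos: [446.7, -188.1, 10.2]
eef_rot: [-3.141, -0.0, 1.86]
wrist_force: [0.3, 0.4, 0.4]
finger_gap: 27.6
finger_force: 15.0
```

Request:
move_arm --pt "0 0 0 0" --pt "0 0 0 0" --pt "0 0 0 0" --pt "0 0 -0.03 0" --pt "0 0 -0.08 0" --pt "0 0 -0.08 0" --pt "-0.1 0 -0.12 0" --pt "-0.1 0 -0.16 0" --pt "-0.1 0 -0.16 0" --pt "-0.1 0 -0.16 0" --jaw 0.046

```text
clock: 22.2
eef_pos: [476.2, -286.3, 173.1]
eef_rot: [3.138, 0.004, 1.858]
wrist_force: [0.4, 0.7, -0.9]
finger_gap: 46.0
finger_force: 0.0
```

Run:
```python
from h import *
c=chunks("scene");w=chunks("wrist");to(557,-250,90,1.86);cv2.imwrite("pics/w5.png",w["frame"][20:320,120:520]);cv2.imwrite("pics/s5.png",np.hstack([cv2.resize(c["frame"][150:290,150:310],(400,350),interpolation=2),cv2.resize(w["frame"][20:320,150:490],(397,350))]))
```

```text
scene z 25 118 ctr [ 437. -116.] size [28. 29.] 16 tray [-74.  73.]
scene z 25 128 ctr [ 447. -189.] size [28. 28.] 16 tray [-76.  -1.]
scene z 25 405 ctr [ 529. -155.] size [32. 98.] 19 tray [11. 20.]
scene z 25 138 ctr [ 460. -262.] size [28. 30.] 17 tray [-75. -75.]
scene z 25 138 ctr [583. -91.] size [28. 29.] 17 tray [74. 75.]
scene z 25 296 ctr [ 556. -236.] size [32. 65.] 9 tray [ 24. -64.]
wrist z 25 226 ctr [ 435. -114.] size [27. 31.] 16 tray [-75.  76.]
wrist z 24 173 ctr [582. -90.] size [28. 29.] 15 tray [73. 76.]
wrist z 24 162 ctr [ 515. -122.] size [28. 29.] 14 tray [ 2. 55.]
wrist z 25 258 ctr [ 530. -152.] size [29. 30.] 18 tray [12. 22.]
wrist z 25 160 ctr [ 446. -187.] size [28. 30.] 16 tray [-77.   2.]
wrist z 25 192 ctr [ 538. -185.] size [28. 30.] 19 tray [ 14. -11.]
wrist z 24 149 ctr [ 552. -217.] size [28. 30.] 20 tray [ 23. -45.]
wrist z 24 31 ctr [ 447. -253.] size [22. 10.] 61 tray [-86. -64.]
wrist z 24 24 ctr [ 468. -249.] size [ 6. 17.] 42 tray [-65. -63.]
wrist z 24 188 ctr [ 558. -250.] size [27. 31.] 23 tray [ 23. -78.]
wrist z 26 27 ctr [ 569. -242.] size [ 2. 20.] 21 tray [ 36. -72.]
wrist z 26 54 ctr [ 463. -273.] size [26.  6.] 9 tray [-74. -85.]
[0.0085, 0.0885, 0.0795, -0.0006] clk 22.3 rpy [-3.141e+00 -1.000e-03  1.859e+00]
```

View pics/s5.png

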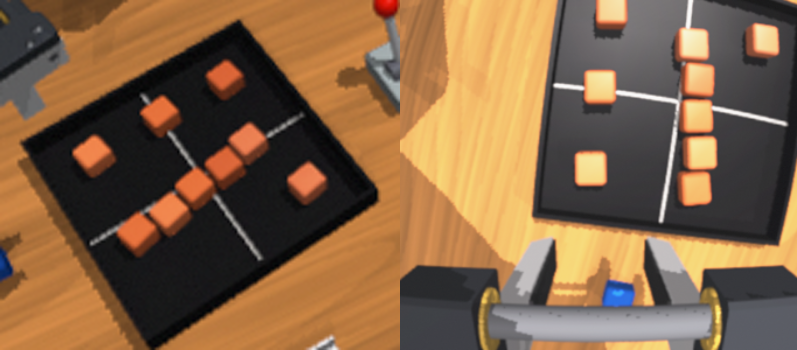

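Nine single-layer chunks now (left crop): four placed, five in the row at (140,235),(168,213),(195,187),(225,167),(248,143). I'll move the end one, its neighbour and the second from the other end.

Run:
```python
from h import *
Y=1.86;B5,B4,B2=(558,-250),(552,-218),(530,-152.5)
a,b,c=slot(78,-76),slot(-2,-74),slot(78,2)
print(rel(B5,a,Y),rel(a,B4,Y),rel(B4,b,Y),rel(b,B2,Y),rel(B2,c,Y));to(*B5,10,Y)
```

```text
[-0.0046, 0.0542] [0.0369, -0.0508] [-0.0248, -0.0283] [0.0939, 0.0259] [-0.0286, 0.0631]
[0.0082, 0.0895, 0.1595, -0.0006] clk 22.3 rpy [-3.141e+00 -1.000e-03  1.859e+00]
```

Request:
move_arm --pt "0.003 0.03 0 0" --pt "0.006 0.06 0.02 0" --pt "0.0085 0.0895 0.05 0" --pt "0.0085 0.0895 0.08 0" --pt "0.0085 0.0895 0.11 0" --pt "0.0085 0.0895 0.135 0" --pt "0.0085 0.0895 0.15 0" --pt "0.0085 0.0895 0.159 0" --pt "0.0085 0.0895 0.159 0"

```text
clock: 23.2
eef_pos: [557.8, -249.4, 10.5]
eef_rot: [-3.14, -0.001, 1.86]
wrist_force: [-0.3, -0.2, 0.6]
finger_gap: 46.2
finger_force: 0.0
```

Request:
move_arm --pt "0 0 0 0" --pt "0 0 0 0" --pt "0 0 0 0" --pt "0 0 0 0" --pt "0 0 0 0" --jaw 0

```text
clock: 23.7
eef_pos: [558.8, -250.3, 12.5]
eef_rot: [3.14, 0.001, 1.86]
wrist_force: [-0.4, 1.0, 7.0]
finger_gap: 28.8
finger_force: 14.3
```

Request:
move_arm --pt "0 0 -0.02 0" --pt "0 0 -0.055 0" --pt "-0.002 0.025 -0.055 0" --pt "-0.0045 0.054 -0.055 0" --pt "-0.0045 0.054 -0.055 0" --pt "-0.0045 0.054 -0.03 0" --pt "-0.0045 0.054 -0.01 0" --pt "-0.0045 0.054 0 0" --pt "-0.0045 0.054 0 0"

```text
clock: 24.6
eef_pos: [610.7, -239.0, 10.7]
eef_rot: [-3.141, -0.001, 1.86]
wrist_force: [-0.1, -0.1, -0.7]
finger_gap: 27.8
finger_force: 15.0
```

Request:
move_arm --pt "0 0 0 0" --pt "0 0 0 0" --pt "0 0 0 0" --pt "0 0 -0.03 0" --pt "0 0 -0.06 0" --pt "0.018 -0.025 -0.06 0" --pt "0.037 -0.051 -0.06 0" --pt "0.037 -0.051 -0.06 0" --pt "0.037 -0.051 -0.03 0" --pt "0.037 -0.051 -0.01 0" --pt "0.037 -0.051 0 0" --pt "0.037 -0.051 0 0" --jaw 0.046

```text
clock: 25.8
eef_pos: [551.7, -217.9, 10.5]
eef_rot: [-3.14, -0.001, 1.86]
wrist_force: [-1.3, -0.2, 0.3]
finger_gap: 46.0
finger_force: 0.0
```

Request:
move_arm --pt "0 0 0 0" --pt "0 0 0 0" --pt "0 0 0 0" --pt "0 0 0 0" --pt "0 0 0 0" --jaw 0

```text
clock: 26.3
eef_pos: [552.5, -218.3, 12.5]
eef_rot: [3.14, 0.001, 1.86]
wrist_force: [0.2, 0.3, 6.8]
finger_gap: 28.0
finger_force: 14.9
```

Request:
move_arm --pt "0 0 -0.02 0" --pt "0 0 -0.055 0" --pt "-0.012 -0.014 -0.055 0" --pt "-0.025 -0.028 -0.055 0" --pt "-0.025 -0.028 -0.055 0" --pt "-0.025 -0.028 -0.03 0" --pt "-0.025 -0.028 -0.01 0" --pt "-0.025 -0.028 0 0" --pt "-0.025 -0.028 0 0"

```text
clock: 27.2
eef_pos: [532.1, -249.4, 10.6]
eef_rot: [-3.141, -0.001, 1.86]
wrist_force: [-0.0, -0.7, -0.4]
finger_gap: 27.7
finger_force: 15.0
```

Run:
```python
from h import *
c=chunks("scene");to(530,-152.5,10,1.86)
```

```text
scene z 25 118 ctr [ 436. -116.] size [30. 29.] 16 tray [-75.  74.]
scene z 25 128 ctr [ 447. -189.] size [28. 28.] 17 tray [-76.  -0.]
scene z 25 378 ctr [ 529. -154.] size [32. 97.] 21 tray [11. 21.]
scene z 25 138 ctr [584. -91.] size [28. 29.] 17 tray [75. 75.]
scene z 25 161 ctr [ 610. -241.] size [30. 29.] 19 tray [ 77. -78.]
[0.0937, 0.0254, 0.0013, 0.0] clk 27.2 rpy [-3.141 -0.     1.86 ]
```

Request:
move_arm --pt "0 0 0 0" --pt "0 0 0 0" --pt "0 0 0 0" --pt "0 0 -0.03 0" --pt "0 0 -0.06 0" --pt "0.03 0.008 -0.06 0" --pt "0.06 0.017 -0.06 0" --pt "0.0935 0.0255 -0.06 0" --pt "0.0935 0.0255 -0.06 0" --pt "0.0935 0.0255 -0.03 0" --pt "0.0935 0.0255 -0.005 0" --pt "0.0935 0.0255 0 0" --jaw 0.046

```text
clock: 28.45
eef_pos: [528.8, -153.0, 9.3]
eef_rot: [-3.139, -0.002, 1.86]
wrist_force: [-0.6, 0.3, 0.3]
finger_gap: 46.1
finger_force: 0.0
```

Request:
move_arm --pt "0 0 0 0" --pt "0 0 0 0" --pt "0 0 0 0" --pt "0 0 0 0" --pt "0 0 0 0" --jaw 0

```text
clock: 28.95
eef_pos: [530.7, -153.5, 12.8]
eef_rot: [3.14, 0.001, 1.86]
wrist_force: [-0.8, -1.3, 7.7]
finger_gap: 28.1
finger_force: 14.7
```

Request:
move_arm --pt "0 0 -0.02 0" --pt "0 0 -0.055 0" --pt "-0.014 0.03 -0.055 0" --pt "-0.0285 0.063 -0.055 0" --pt "-0.0285 0.063 -0.055 0" --pt "-0.0285 0.063 -0.03 0" --pt "-0.0285 0.063 -0.01 0" --pt "-0.0285 0.063 0 0" --pt "-0.0285 0.063 0 0"

```text
clock: 29.85
eef_pos: [597.9, -162.4, 10.9]
eef_rot: [-3.141, -0.001, 1.86]
wrist_force: [0.1, 0.0, 0.3]
finger_gap: 28.3
finger_force: 15.0
```

Request:
move_arm --pt "0 0 0 0" --pt "0 0 0 0" --pt "0 0 0 0" --pt "0 0 -0.03 0" --pt "0 0 -0.07 0" --pt "0 0 -0.12 0" --pt "0 0 -0.17 0" --pt "-0.03 -0.03 -0.22 0" --pt "-0.07 -0.06 -0.26 0" --pt "-0.07 -0.06 -0.26 0" --jaw 0.046

```text
clock: 30.85
eef_pos: [560.3, -248.5, 275.1]
eef_rot: [3.139, 0.003, 1.859]
wrist_force: [0.6, -0.2, 0.0]
finger_gap: 45.8
finger_force: 0.0
```

Run:
```python
from h import *
c=chunks("scene");w=chunks("wrist")
d=cam("side");P=cloud(d);z=P[...,2]
m=(z>85)&(z<115)&(abs(P[...,0]-446)<90)&(abs(P[...,1]-271)<90);print("pail",m.sum(),P[m].mean(0).round(0))
cv2.imwrite("pics/s6.png",np.hstack([cv2.resize(c["frame"][100:300,140:440],(450,300),interpolation=2),cv2.resize(w["frame"][20:320,150:490],(340,300))]))
s=manip.read_state();print(s["eef_pos"],s["eef_rot"])
# lamp
for n,q in(("S",c),("D",d)):
    P=cloud(q);f=q["frame"].astype(int);r=(f[...,2]>150)&(f[...,1]<50)&(f[...,0]<50)&(abs(P[...,0]-485)<60)&(abs(P[...,1]-50)<60)
    v,u=np.nonzero(r);print(n,len(u),u.mean(),v.mean(),P[r].mean(0).round())
    if n=="S":a=(u.mean(),v.mean())
    else:print(tri(c,a,d,(u.mean(),v.mean())))
```

```text
scene z 25 116 ctr [ 436. -116.] size [28. 29.] 17 tray [-76.  74.]
scene z 25 128 ctr [ 447. -189.] size [28. 28.] 15 tray [-76.  -0.]
scene z 25 130 ctr [ 517. -123.] size [28. 30.] 19 tray [ 4. 54.]
scene z 25 136 ctr [ 460. -262.] size [30. 30.] 18 tray [-75. -75.]
scene z 25 137 ctr [583. -91.] size [27. 29.] 16 tray [74. 75.]
scene z 25 144 ctr [ 539. -187.] size [29. 30.] 17 tray [ 15. -13.]
scene z 25 147 ctr [ 532. -249.] size [29. 29.] 16 tray [ -2. -73.]
scene z 25 147 ctr [ 598. -163.] size [29. 29.] 19 tray [77.  1.]
scene z 25 159 ctr [ 611. -240.] size [28. 29.] 16 tray [ 77. -77.]
wrist z 27 409 ctr [ 435. -114.] size [28. 30.] 16 tray [-75.  76.]
wrist z 26 211 ctr [582. -89.] size [28. 30.] 15 tray [74. 76.]
wrist z 26 215 ctr [ 515. -121.] size [28. 29.] 16 tray [ 2. 56.]
wrist z 26 427 ctr [ 446. -187.] size [28. 31.] 15 tray [-76.   2.]
wrist z 27 390 ctr [ 597. -161.] size [27. 27.] 18 tray [76.  4.]
wrist z 27 420 ctr [ 539. -186.] size [26. 29.] 16 tray [ 15. -12.]
wrist z 27 390 ctr [ 460. -261.] size [29. 30.] 20 tray [-75. -73.]
wrist z 27 409 ctr [ 531. -247.] size [28. 28.] 16 tray [ -2. -71.]
wrist z 26 423 ctr [ 609. -238.] size [27. 30.] 17 tray [ 76. -75.]
pail 1328 [445. 283.  98.]
[ 560.78180186 -247.49900338  272.53445378] [3.13989796e+00 1.50687290e-03 1.85786781e+00]
S 53 304.1698113207547 150.50943396226415 [484.  48. 105.]
D 78 375.15384615384613 222.1153846153846 [483.  56. 107.]
(array([482.51028177,  49.53439317, 100.87925611]), np.float64(1.9905618127247944))
```

View pics/s6.png

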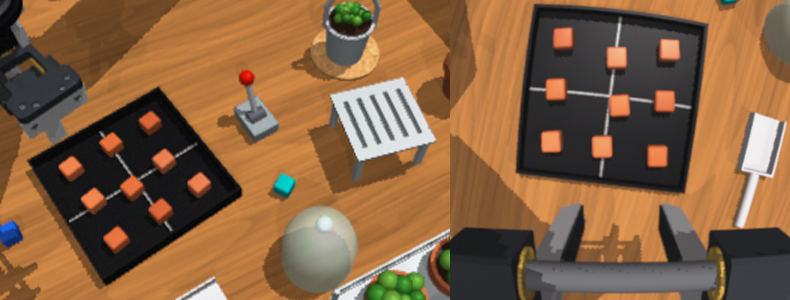

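All nine chunks lie flat on the tray floor, at least 60 mm apart and with every quarter filled; the pail stands on the mat at (345,55). The toggle is still off, with its ball at (246,78), i.e. (482,50,101) in the world.

Run:
```python
from h import *
to(436,49,200,np.pi/2+0.07)
```

```text
[0.3198, -0.0358, 0.072, 0.2171] clk 31.0 rpy [3.140e+00 2.000e-03 1.858e+00]
```

Request:
move_arm --pt "0.04 -0.004 0 0.1" --pt "0.08 -0.009 0 0.217" --pt "0.12 -0.013 0 0.217" --pt "0.16 -0.018 0 0.217" --pt "0.2 -0.022 0.02 0.217" --pt "0.24 -0.027 0.04 0.217" --pt "0.28 -0.031 0.06 0.217" --pt "0.32 -0.036 0.072 0.217" --pt "0.32 -0.036 0.072 0.217" --pt "0.32 -0.036 0.072 0.217" --jaw 0

```text
clock: 32.0
eef_pos: [434.7, 51.0, 198.7]
eef_rot: [-3.14, -0.0, 1.646]
wrist_force: [0.5, 1.0, -0.1]
finger_gap: 0.5
finger_force: 0.0
```

Run:
```python
from h import *
to(436,49.5,88,np.pi/2+0.07)
c=chunks("scene");d=cam("side")
for n,q in(("S",c),("D",d)):
    P=cloud(q);x,y,z=[P[...,i] for i in range(3)];hsv=cv2.cvtColor(q["frame"],cv2.COLOR_BGR2HSV)
    b=(abs(x-511)<70)&(abs(y-52)<70)&(hsv[...,1]<80)
    for lo,hi in((15,24),(24,32),(32,40),(40,60),(60,80)):
        m=b&(z>lo)&(z<hi)
        if m.sum()>4: print(n,lo,m.sum(),P[m].mean(0).round(),np.percentile(P[m],[3,97],0)[:,:2].round().tolist())
```

```text
[-0.0016, 0.0013, 0.1107, 0.0048] clk 32.0 rpy [-3.14  -0.     1.646]
scene z 25 120 ctr [ 436. -116.] size [28. 29.] 15 tray [-75.  73.]
scene z 25 127 ctr [ 447. -189.] size [28. 28.] 17 tray [-76.  -1.]
scene z 25 129 ctr [ 517. -123.] size [27. 30.] 16 tray [ 4. 54.]
scene z 25 139 ctr [ 460. -262.] size [28. 30.] 16 tray [-75. -74.]
scene z 25 140 ctr [583. -91.] size [29. 29.] 18 tray [74. 75.]
scene z 25 144 ctr [ 539. -187.] size [27. 31.] 19 tray [ 15. -13.]
scene z 25 146 ctr [ 531. -249.] size [29. 30.] 17 tray [ -3. -73.]
scene z 25 147 ctr [ 598. -163.] size [28. 29.] 17 tray [77.  1.]
scene z 26 160 ctr [ 611. -240.] size [27. 29.] 17 tray [ 77. -77.]
S 15 261 [516.  48.  22.] [[477.0, 25.0], [544.0, 74.0]]
S 24 130 [512.  47.  27.] [[480.0, 28.0], [541.0, 70.0]]
S 32 40 [510.  49.  34.] [[504.0, 35.0], [515.0, 62.0]]
S 40 27 [501.  48.  49.] [[496.0, 45.0], [505.0, 54.0]]
S 60 23 [495.  49.  69.] [[490.0, 46.0], [499.0, 53.0]]
D 15 86 [512.  76.  20.] [[479.0, 67.0], [543.0, 80.0]]
D 24 380 [510.  58.  27.] [[479.0, 32.0], [543.0, 78.0]]
D 32 73 [512.  57.  36.] [[501.0, 41.0], [520.0, 69.0]]
D 40 28 [502.  55.  51.] [[496.0, 51.0], [508.0, 58.0]]
D 60 28 [495.  55.  70.] [[489.0, 52.0], [501.0, 57.0]]
```

Request:
move_arm --pt "0 0.001 0.04 0" --pt "0 0.001 0.08 0" --pt "0 0.001 0.105 0" --pt "0 0.001 0.11 0" --pt "0 0.001 0.11 0" --pt "0 0.001 0.11 0"

```text
clock: 32.7
eef_pos: [437.1, 49.7, 90.8]
eef_rot: [3.14, 0.0, 1.642]
wrist_force: [0.2, -0.2, 0.0]
finger_gap: 0.6
finger_force: 0.0
```

Request:
move_arm --pt "0 0.01 0 0" --pt "0 0.02 0 0" --pt "0 0.03 0 0" --pt "0 0.04 0 0" --pt "0 0.05 0 0" --pt "0 0.06 0 0" --pt "0 0.067 0 0" --pt "0 0.074 0 0" --pt "0 0.078 0 0" --pt "0 0.078 0 0"

```text
clock: 33.7
eef_pos: [514.4, 55.6, 89.4]
eef_rot: [3.141, -0.0, 1.643]
wrist_force: [-1.2, -0.3, -1.3]
finger_gap: 0.9
finger_force: 0.0
```

```bash
cat > lamp.py <<'E'
from h import *
c=cam("scene");d=cam("side");pp=[]
for q in(c,d):
    P=cloud(q);f=q["frame"].astype(int);r=(f[...,2]>150)&(f[...,1]<50)&(f[...,0]<50)&(abs(P[...,0]-510)<70)&(abs(P[...,1]-50)<60)
    v,u=np.nonzero(r);print(len(u));pp.append((u.mean(),v.mean()) if len(u) else None);print(P[r].mean(0).round() if len(u) else "")
if all(pp):print(tri(c,pp[0],d,pp[1]))
print(manip.read_state()["eef_pos"].round(1))
E
python3 lamp.py
```

```text
42
[544.  51. 104.]
76
[542.  61. 105.]
(array([541.74535949,  52.95696057,  98.01725521]), np.float64(2.8572859093983807))
[514.   55.5  89.5]
```

Request:
move_arm --pt "0 0.003 0 0" --pt "0 0.005 0 0" --pt "0 0.005 0 0"

```text
clock: 34.1
eef_pos: [519.2, 55.9, 89.5]
eef_rot: [3.141, 0.0, 1.643]
wrist_force: [-1.1, 0.5, -0.6]
finger_gap: 0.3
finger_force: 0.1
```

```bash
python3 lamp.py
```

```text
39
[547.  51. 102.]
76
[546.  61. 104.]
(array([545.49194066,  53.35636689,  96.83400615]), np.float64(3.410812960537823))
[519.1  55.9  89.5]
```

Request:
move_arm --pt "0 0.003 0 0" --pt "0 0.006 0 0" --pt "0 0.006 0 0" --pt "0 0.006 0 0"

```text
clock: 34.6
eef_pos: [524.6, 56.3, 89.3]
eef_rot: [-3.14, -0.0, 1.643]
wrist_force: [-4.5, -0.4, 2.1]
finger_gap: 0.5
finger_force: 2.6
```

```bash
python3 lamp.py
```

```text
41
[551.  51. 100.]
72
[551.  61. 101.]
(array([549.83426588,  53.682021  ,  95.09343898]), np.float64(4.072944222161891))
[524.7  56.3  89.3]
```

Request:
move_arm --pt "0 0.002 0 0" --pt "0 0.004 0 0" --pt "0 0.004 0 0"

```text
clock: 35.0
eef_pos: [525.7, 56.4, 88.7]
eef_rot: [-3.132, 0.0, 1.643]
wrist_force: [-27.8, -1.7, 14.1]
finger_gap: 0.3
finger_force: 15.7
```

```bash
python3 lamp.py
```

```text
37
[551.  51. 100.]
72
[551.  62. 101.]
(array([549.9493831 ,  53.12887205,  94.67855877]), np.float64(4.744637651915402))
[525.7  56.5  88.7]
```

Far stop reached (28 N, ball no longer moving). I'll back off, rise and check.

Request:
move_arm --pt "0 -0.01 0 0" --pt "0 -0.04 0 0" --pt "0 -0.07 0 0" --pt "0 -0.08 -0.04 0" --pt "0 -0.08 -0.09 0" --pt "0 -0.08 -0.14 0" --pt "0 -0.08 -0.16 0" --pt "0 -0.08 -0.16 0"

```text
clock: 35.9
eef_pos: [450.4, 50.9, 252.6]
eef_rot: [3.135, 0.0, 1.643]
wrist_force: [-0.0, 0.4, -0.7]
finger_gap: 0.7
finger_force: 0.0
```

```bash
python3 lamp.py
python3 - <<'E'
from h import *
c=chunks("scene");d=cam("side");P=cloud(d);z=P[...,2]
m=(z>85)&(z<115)&(abs(P[...,0]-446)<90)&(abs(P[...,1]-271)<90);print("pail",m.sum(),P[m].mean(0).round(0))
cv2.imwrite("pics/s7.png",np.hstack([cv2.resize(c["frame"][60:330,110:510],(400,270)),d["frame"][130:400,200:500]]))
E
```

```text
59
[550.  53. 100.]
81
[549.  61. 102.]
(array([548.73469342,  55.04035088,  96.23708128]), np.float64(2.330350235123039))
[449.2  50.9 248.9]
scene z 25 117 ctr [ 436. -116.] size [29. 29.] 16 tray [-75.  73.]
scene z 25 126 ctr [ 447. -189.] size [29. 29.] 19 tray [-76.  -0.]
scene z 25 130 ctr [ 517. -122.] size [28. 31.] 14 tray [ 4. 54.]
scene z 25 137 ctr [ 460. -262.] size [28. 30.] 16 tray [-75. -75.]
scene z 25 136 ctr [583. -91.] size [28. 29.] 17 tray [74. 75.]
scene z 25 146 ctr [ 539. -187.] size [29. 30.] 17 tray [ 15. -13.]
scene z 25 146 ctr [ 532. -249.] size [28. 30.] 19 tray [ -2. -73.]
scene z 26 144 ctr [ 597. -163.] size [27. 28.] 16 tray [77.  1.]
scene z 25 163 ctr [ 611. -241.] size [29. 29.] 18 tray [ 77. -78.]
pail 1326 [445. 283.  98.]
```

View pics/s7.png

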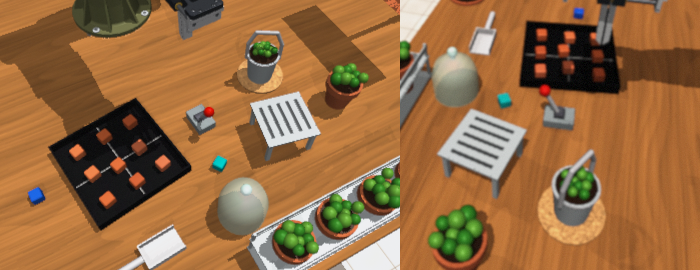

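The toggle has been thrown right over (ball at (209,112)), the pail is upright on the mat (263,70), nine chunks are spread, and the bystanders have not moved. I'm handing the job in.

```bash
python3 -c "
from cell import manip
print(manip.sign_off())"
```

```text
the job is handed in; nothing more can be done
None
```

I handed the job in after about 36 s of robot time, and no verdict came back. My last camera check showed the pail upright on the cork mat, all nine chunks flat and more than 60 mm apart with every quarter filled, and the toggle thrown to its far stop; the cloche, basil pot and scoop looked undisturbed.

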